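# Sweep the play pieces into the toy tray

### The job

Take the hand sweeper by its handle and sweep all four wooden play pieces along the bench, through the open mouth, fully into the toy tray: push them with the sweeper, never touching them with the gripper nor lifting them. Leave the trophy, beaker, jar, tape and tin where they are, and at the end stand the sweeper upright in the middle of its cork mat, wholly on it, and let go.

Things in the scene. Friction and masses are not known exactly. Their poses are not given: they have to be found in the camera images.
- tray: fixed wooden toy tray, open on its -x side. Origin: centre of the floor's underside, on the bench. Floor inside: 150 mm (x) by 200 mm (y), 3 mm thick; walls 7 mm thick, 36 mm high (from the bench) on the +x, +y and -y sides. At the open mouth the floor's edge (x = -75 mm) runs down to the bench in a ramp 25 mm long, no sill
- tray_mouth (a point): middle of the floor's front edge in the tray's mouth, on the floor's upper face (75 mm to -x of the tray's origin)
- mat: the fixed square cork mat where the sweeper lives, 120 x 120 mm and 3 mm thick; origin at the centre of its underside, on the bench
- sweeper: hand sweeper, 0.2 kg, standing upright on the mat. Origin: centre of its head's underside. Black head 20 (x) x 100 (y) x 26 mm high, front to +x; at both ends a cheek 7 mm thick reaches forward to x = +28 mm and keeps pieces in. Orange handle above the middle, 24 (x) x 44 (y) mm, from 26 to 100 mm above the underside: grip it from above across its 24 mm
- red_disc: play piece: a red wooden disc, 44 mm across, 24 mm high, about 30 g, lying on the bench; origin at the centre of its underside
- blue_brick: play piece: a blue wooden brick, 50 (x) x 30 (y) x 24 mm high, about 30 g, lying on the bench; origin at the centre of its underside
- yellow_block: play piece: a yellow wooden block, 38 x 38 x 24 mm high, about 30 g, lying on the bench; origin at the centre of its underside
- green_brick: play piece: a green wooden brick, 44 (x) x 34 (y) x 24 mm high, about 30 g, lying on the bench; origin at the centre of its underside
- trophy: bystander, loose: a brass trophy, 64 mm across, 115 mm high; origin at the centre of its underside; not to be moved
- beaker: bystander, loose: a white ceramic beaker without handle, 68 mm across, 90 mm high; origin at the centre of its underside; not to be moved
- jar: bystander, loose: an amber glass jar with a red cap, 66 mm across, 100 mm high; origin at the centre of its underside; not to be moved
- tape: bystander, loose: a yellow roll of tape lying flat, 96 mm across, 40 mm high; origin at the centre of its underside; not to be moved
- tin: bystander, loose: a metal tin with a blue label, 72 mm across, 100 mm high; origin at the centre of its underside; not to be moved
Things that resemble listed ones, but are neither listed nor needed, are in the scene too. There is more than one size of the mat; the one meant has the size given above.

How it is judged:
By the outcome, as a careful person would: the job done as asked, in the order asked, and still so for the second after the job is handed in, with the robot touching nothing.
It also fails if it takes over 72 s, if anything falls off the work surface, if the arm or the gripper's body presses on something with over 40 N, if the wrist force passes 120 N, or if a joint passes its speed limit or range.

### The arm

A 6-joint arm with a two-finger parallel gripper is mounted at the origin on the work surface. World frame = base frame: x ahead of the robot, y to its left, z up, the work surface at z = 0. Lengths are in m, angles in rad, forces in N, time in s.
With the tool pointing down it reaches from about 0.375 to 0.9 m from the base axis. Payload 3.1 kg.
Tool frame: the origin (TCP) lies between the finger pads; the fingertips stand 11 mm ahead of it and the grasp point (between the pads) lies 8 mm behind it; z points along the fingers, y is the line along which they close (so a half turn about z gives the same grasp; the last joint's range is limited). The gripper opens to 87 mm and grips with 3 to 60 N. Pads are 19 mm wide; open, the fingers measure 117 mm over their backs; the gripper's body (75 mm by 190 mm) begins 51 mm behind the grasp point.
Start: joints at [-1.329, 0.527, 1.433, -0, 1.181, -0.178], TCP at [0.255, -0.57, 0.234] pointing down, gripper open.
Joint ranges: [-3.08, 3.08], [-0.75, 2.2], [0.22, 2.44], [-1.43, 4.57], [0, 2.65], [-2.85, 2.85]. Speed limits (rad/s): [2.79, 2.79, 3.14, 3.14, 3.14, 3.14].

### API

Orientations are given as a unit quaternion [x, y, z, w].
In Python, from rig import robot gives the robot as it stands.
- The arm moves only by the tool move_arm, never from a script. Its argument "moves" is text: rows parted by semicolons, each of 7 numbers parted by spaces: the shift along the tool's x, y, z in units of 100 mm (1.0 is 100 mm), then the turn, a rotation vector about the tool's x, y, z in units of 90 degrees (1.0 is 90 degrees), then the opening, from 0 (shut) to 1 (fully open). A call has 1 to 12 rows; each row is the pose to reach, as a shift and turn from the pose commanded when the call began, along the tool's axes at that moment; what a row does not reach only later rows make up. A row lasts 1/10 s, in which the tool goes at most 50 mm and 8.59 degrees, less where a joint would pass 70% of its speed; a pose out of reach is approached as far as the arm can. A call with a number of a shift or a turn outside -1 to 1 is refused whole. A call with a gripper value outside its range is refused whole. The fingers move at their own pace and stop on an object; "squeeze" is the grip in N (left out, the last holds). Time passes only in rows, so rows that repeat a pose let the fingers close. It gives the time, the measured TCP pose, the force, the opening and the grip force at its end, in the units of the state.
- robot.get_obs(): the state, without advancing time (a new reading comes with each control period).
- robot.camera(name): name is "side" or "top" or "wrist"; returns a dict with "image" (480x640x3 uint8, red, green, blue), "intrinsics" (3x3 intrinsics, pixels), "extrinsics" (4x4, takes a point from world to camera coordinates). Camera axes: x right, y up, looking along -z (the intrinsics and any distortion apply to the point x, -y, -z); pixel columns grow to the right and rows downward; lengths in m; the calibration is good to about 2 mm. The wrist camera is an equidistant fisheye: a pixel r from the principal point sees the ray r / f radians off the axis. A picture is of the moment at which its call begins. There is no depth.
- robot.hand_in(): hands the job in; it is judged then, once.
The state is a dict: "time": time; "q": joint angles; "joint_velocities": joint speeds; "joint_torque": joint torques, N m; "position": TCP position; "tool_rot": TCP orientation; "ft_force": force on the tool from outside, world axes, zero at the start; "moment": the same for the moment, N m; "grip_width": finger opening in m; "grip_force": force on a finger pad.
Only numpy, scipy, OpenCV 4.12 (cv2) and the standard library are available. Lean on these libraries where they do the work, as an engineer would, in place of code of your own. Each camera call takes 0.05 s, during which the arm holds its last target. There are 200 camera calls.

## Working session

There is one attempt and no reset: what is moved stays moved. The work goes in short steps, Python scripts to look and compute and a tool call to move; the robot and the scene stay as the last step left them, time stands still between calls to the robot, and variables do not carry over. Pictures are saved under pics/ and viewed, at most 10 in all, crops included, and the job is handed in when it is done.

Besides the shell and the picture viewer there is one more tool, called by a JSON object that holds its "fn" and its "kwargs". move_arm: Moves the arm, as the interface text tells. Shifts and turns lie within -1 to 1; 1 stands for 100 mm of shift or 90 degrees of turn. Its arguments: {"type":"object","properties":{"moves":{"type":"string"},"squeeze":{"type":"number"}},"required":["moves"]}

```bash
mkdir -p pics
python3 - <<'E'
from rig import robot
import cv2,numpy as np
for n in("top","side"):
    c=robot.camera(n); cv2.imwrite(f"pics/{n}0.png",c["image"][:,:,::-1]); print(n,c["intrinsics"],c["extrinsics"].round(4), [k for k in c])
o=robot.get_obs(); print(o["time"],o["position"],o["tool_rot"])
E
```

```text
top [[490.8558721    0.         315.9138214 ]
 [  0.         490.8558721  235.58372356]
 [  0.           0.           1.        ]] [[-0.0234 -0.9996  0.0173 -0.0399]
 [ 0.9927 -0.0212  0.1189 -0.5084]
 [-0.1185  0.0199  0.9928 -1.0137]
 [ 0.      0.      0.      1.    ]] ['image', 'intrinsics', 'extrinsics']
side [[468.58606897   0.         319.9210924 ]
 [  0.         468.58606897 236.09757294]
 [  0.           0.           1.        ]] [[ 0.9352 -0.3541 -0.0048 -0.4768]
 [ 0.2281  0.5919  0.7731 -0.113 ]
 [-0.2709 -0.724   0.6343 -1.1199]
 [ 0.      0.      0.      1.    ]] ['image', 'intrinsics', 'extrinsics']
0.1 [ 0.25516885 -0.56982868  0.23266929] [ 9.77948402e-01  2.08844329e-01 -4.01873939e-05 -9.83809710e-04]
```

View pics/top0.png

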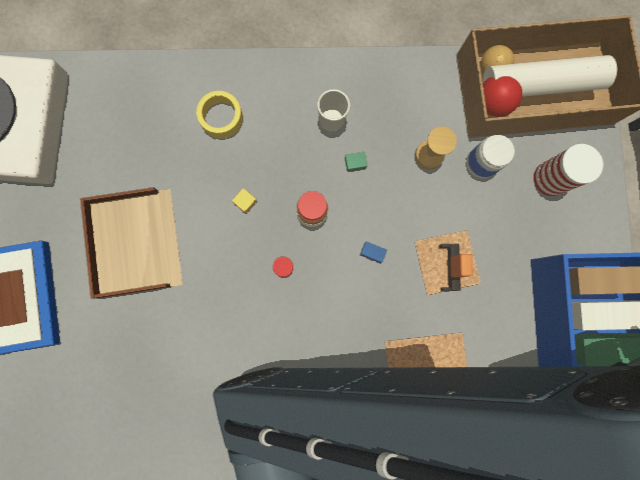

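View pics/side0.png

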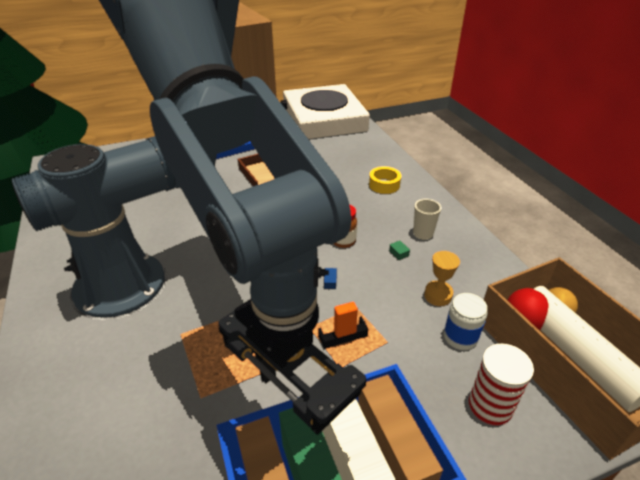

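Top view: tray at (132,243), mouth toward image right (world −y). Yellow block is at (245,201), red disc (283,267), blue brick (374,252), green brick (356,161). The sweeper is at (455,266) on its mat at (447,262). Possible confusions: the larger cork patch at (426,352) against the sweeper's mat at (447,262), the jar's red cap at (312,206) against the red disc, and the red ball at (502,96), which is in the box. One close crop will check these.

```bash
cat > h.py <<'E'
import numpy as np,cv2
from rig import robot
def ray(c,u,v):
    K=c["intrinsics"];E=c["extrinsics"];d=np.array([(u-K[0,2])/K[0,0],-(v-K[1,2])/K[1,1],-1.])
    R=E[:3,:3];return -R.T@E[:3,3],R.T@d
def at(c,u,v,z):
    o,d=ray(c,u,v);return (o+d*(z-o[2])/d[2])[:2]
def px(c,p):
    K=c["intrinsics"];E=c["extrinsics"];q=E[:3,:3]@np.array(p)+E[:3,3];return np.array([K[0,2]-K[0,0]*q[0]/q[2],K[1,2]+K[1,1]*q[1]/q[2]])
E
python3 - <<'E'
import cv2
from h import *
c=robot.camera("top");im=c["image"][:,:,::-1]
def crop(x,y,w,h,s,n): cv2.imwrite(n,cv2.resize(im[y:y+h,x:x+w],None,fx=s,fy=s,interpolation=cv2.INTER_CUBIC))
a=cv2.resize(im[220:310,400:500],None,fx=4,fy=4,interpolation=cv2.INTER_CUBIC)
b=cv2.resize(im[180:310,70:190],None,fx=4,fy=4,interpolation=cv2.INTER_CUBIC)[:520]
d=cv2.resize(im[140:280,220:400],None,fx=4,fy=4,interpolation=cv2.INTER_CUBIC)
cv2.imwrite("pics/c1.png",d)
e=np.zeros((520,880,3),np.uint8)
e=np.zeros((520,800,3),np.uint8);e[:360,:400]=a;e[:520,400:]=b[:,:400]
cv2.imwrite("pics/c2.png",e)
hsv=cv2.cvtColor(im,cv2.COLOR_BGR2HSV)
for n,lo,hi,box in[("red",(0,150,100),(6,255,255),(265,250,300,285)),("blue",(100,120,60),(125,255,255),(355,235,392,268)),("yel",(20,120,120),(35,255,255),(225,183,262,218)),("green",(45,80,50),(90,255,255),(338,145,375,178))]:
    x0,y0,x1,y1=box;m=cv2.inRange(hsv[y0:y1,x0:x1],lo,hi);P=cv2.findNonZero(m)
    r=cv2.minAreaRect(P);(u,v)=r[0];print(n,len(P),(u+x0,v+y0),r[1],r[2])
    w=np.array([at(c,p[0][0]+x0,p[0][1]+y0,.022) for p in P]);print("  world",w.mean(0),cv2.minAreaRect((w*1000).astype(np.float32)))
for n,u,v,z in[("jar cap",312,205,.1),("beaker",333,104,.09),("trophy",441,141,.115),("tape",219,114,.04),("tin",495,150,.1)]:print(n,at(c,u,v,z))
E
```

```text
red 303 (283.0, 266.5) (19.0, 18.0) 90.0
  world [0.4436781  0.02073243] ((443.79046630859375, 20.178754806518555), (38.28889083862305, 40.448848724365234), 88.99171447753906)
blue 227 (373.5172424316406, 251.7068977355957) (21.540658950805664, 12.070197105407715) 21.801406860351562
  world [ 0.47092052 -0.17324718] ((471.1018371582031, -173.8864288330078), (45.97422409057617, 26.070838928222656), 66.8212890625)
yel 305 (243.63274383544922, 199.99114990234375) (17.6855525970459, 17.403335571289062) 41.18592834472656
  world [0.58895318 0.1026798 ] ((589.2252807617188, 102.8648681640625), (38.69221496582031, 37.597320556640625), 47.568668365478516)
green 151 (355.8108100891113, 160.36486434936523) (13.1519193649292, 18.9058837890625) 80.53767395019531
  world [ 0.6732424  -0.14401905] ((672.3551025390625, -142.38694763183594), (29.45543098449707, 41.42755889892578), 8.629437446594238)
jar cap [ 0.56090828 -0.04343442]
beaker [ 0.77434505 -0.09188   ]
trophy [ 0.68341767 -0.30540017]
tape [0.77587092 0.15261493]
tin [ 0.66723754 -0.41943094]
```

View pics/c2.png

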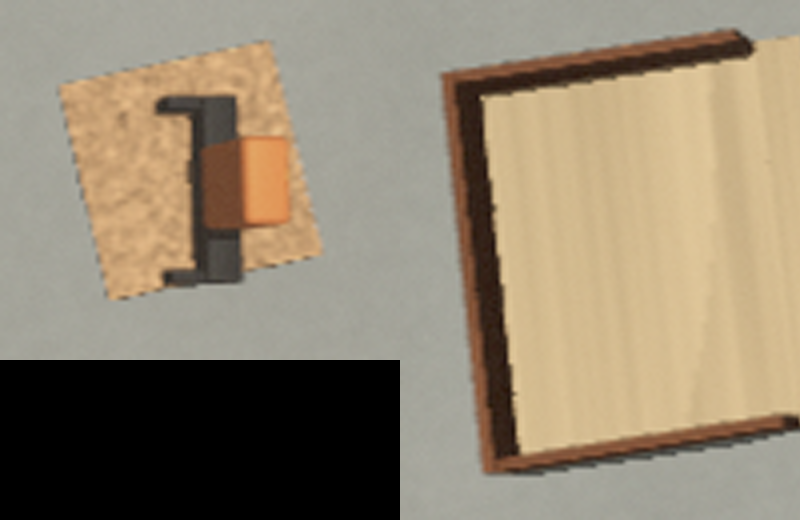

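View pics/c1.png

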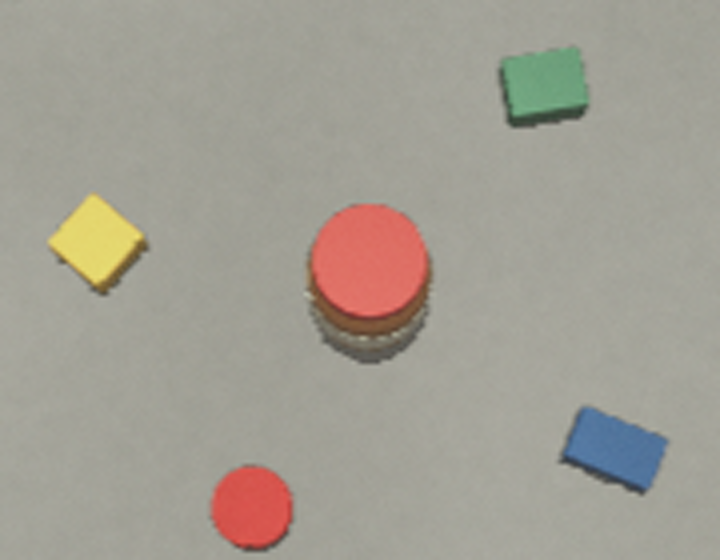

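The crops show the sweeper facing left (+y) on the small mat, with its cheeks at image left. Handle top corners are about (461,254) and (472.5,276.5). The jar stands between the two lanes of pieces. Next I'll compute poses.

Run:
```python
from h import *
c=robot.camera("top")
A=lambda u,v,z:at(c,400+u/4-.4,220+v/4-.4,z)
B=lambda u,v,z:at(c,70+(u-400)/4-.4,180+v/4-.4,z)
print("mat",[A(u,v,.003).round(3) for u,v in((58,88),(268,42),(322,253),(110,300))])
m=np.array([A(u,v,.003) for u,v in((58,88),(268,42),(322,253),(110,300))]);print(m.mean(0),np.linalg.norm(m-np.roll(m,1,0),axis=1))
h=np.array([A(u,v,.1) for u,v in((244,136),(288,136),(292,226),(243,227))]);print("handle",h.mean(0),h.round(3))
print("head top z26",[A(u,v,.026).round(3) for u,v in((155,98),(235,96),(242,282),(163,273))])
t=[B(u,v,.036).round(3) for u,v in((444,74),(735,30),(488,470),(797,417))];print("rim",t)
print("bigmat",at(c,386,341,.003),at(c,464,333,.003))
```

```text
mat [array([ 0.493, -0.266]), array([ 0.516, -0.383]), array([ 0.4  , -0.406]), array([ 0.377, -0.289])]
[ 0.44639359 -0.33621444] [0.11796354 0.11927661 0.11822213 0.11900277]
handle [ 0.43433302 -0.3464534 ] [[ 0.457 -0.336]
 [ 0.456 -0.358]
 [ 0.412 -0.358]
 [ 0.412 -0.333]]
head top z26 [array([ 0.484, -0.313]), array([ 0.484, -0.356]), array([ 0.385, -0.354]), array([ 0.391, -0.312])]
rim [array([0.597, 0.446]), array([0.618, 0.293]), array([0.389, 0.416]), array([0.412, 0.257])]
bigmat [ 0.2809346  -0.19608458] [ 0.29358009 -0.3644392 ]
```

{"fn": "move_arm", "kwargs": {"moves": "0.4 -0.2 0 0 0 0.09 1; 0.8 -0.4 0 0 0 0.18 1; 1 -0.6 0 0 0 0.268 1; 1 -0.6 0 0 0 0.268 1; 1 -0.6 0 0 0 0.268 1", "squeeze": 40}}

```text
time: 0.7
position: [0.3224, -0.4747, 0.2337]
tool_rot: [1.0, 0.001, -0.0, 0.0]
ft_force: [0.2, 0.4, 0.8]
grip_width: 0.0868
grip_force: 0.0
```

{"fn": "move_arm", "kwargs": {"moves": "0.4 -0.4 0 0 0 0 1; 0.8 -0.8 0 0 0 0 1; 1 -1 0 0 0 0 1; 1 -1 0 0 0 0 1; 1 -1 0 0 0 0 1; 1 -1 0 0 0 0 1"}}

```text
time: 1.3
position: [0.4215, -0.3766, 0.2335]
tool_rot: [1.0, -0.001, -0.0, 0.001]
ft_force: [-0.3, -0.2, 0.2]
grip_width: 0.0871
grip_force: 0.0
```

{"fn": "move_arm", "kwargs": {"moves": "0.12 -0.3 0 0 0 0 1; 0.12 -0.3 0.3 0 0 0 1; 0.12 -0.3 0.6 0 0 0 1; 0.12 -0.3 0.6 0 0 0 1;0.12 -0.3 0.6 0 0 0 1"}}

```text
time: 1.8
position: [0.4334, -0.3462, 0.1735]
tool_rot: [1.0, -0.001, -0.0, -0.0]
ft_force: [0.4, -0.5, 0.7]
grip_width: 0.0868
grip_force: 0.0
```

Run:
```python
from h import *
c=robot.camera("top");im=c["image"][:,:,::-1]
w=robot.camera("wrist")["image"][:,:,::-1]
a=np.zeros((480,800,3),np.uint8);a[:,:400]=cv2.resize(w,(400,300))[:300].repeat(1,0) if 0 else 0
a[:300,:400]=cv2.resize(w,(400,300));a[:480,400:]=cv2.resize(im[200:320,400:500],(400,480))
cv2.imwrite("pics/g1.png",a)
```

```text
(no output)
```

View pics/g1.png

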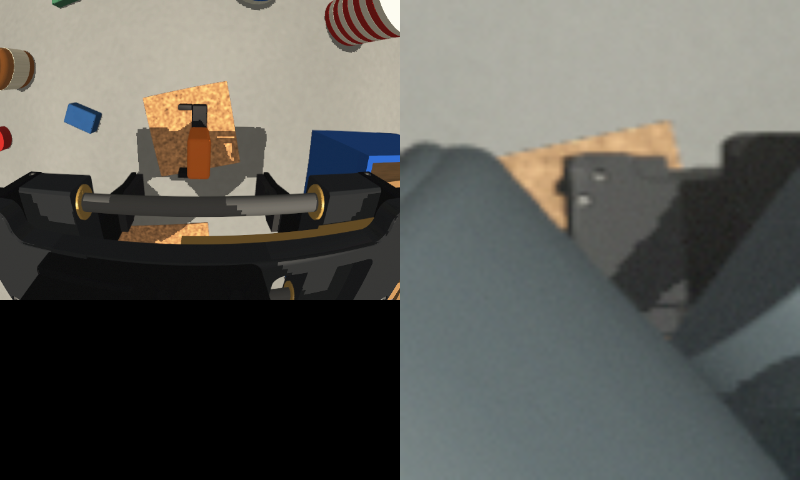

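In the wrist view the handle at (199,153) is centred between the fingers. I'll descend and grip.

{"fn": "move_arm", "kwargs": {"moves": "0 0 0.4 0 0 0 1; 0 0 0.8 0 0 0 1; 0 0 0.96 0 0 0 1; 0 0 0.96 0 0 0 1; 0 0 0.96 0 0 0 0.2; 0 0 0.96 0 0 0 0.2;0 0 0.96 0 0 0 0.1;0 0 0.96 0 0 0 0.1;0 0 0.96 0 0 0 0.1;0 0 0.96 0 0 0 0.1"}}

```text
time: 2.9
position: [0.4342, -0.3449, 0.0779]
tool_rot: [1.0, -0.0, 0.0, 0.0]
ft_force: [0.3, 0.4, -1.2]
grip_width: 0.0472
grip_force: 0.0
```

{"fn": "move_arm", "kwargs": {"moves": "0 0 0 0 0 0 0.1;0 0 0 0 0 0 0.1;0 0 0 0 0 0 0.1;0 0 0 0 0 0 0.1;0 0 0 0 0 0 0.1;0 0 0 0 0 0 0.1;0 0 0 0 0 0 0.1;0 0 0 0 0 0 0.1"}}

```text
time: 3.7
position: [0.4341, -0.3449, 0.0775]
tool_rot: [1.0, -0.0, 0.0, 0.0]
ft_force: [0.8, -0.1, -1.2]
grip_width: 0.024
grip_force: 39.8
```

{"fn": "move_arm", "kwargs": {"moves": "0 0 -0.25 0 0 0 0.1;0 0 -0.5 0 0 0 0.1;0 -0.3 -0.5 0 0 0 0.1;0 -0.6 -0.5 0 0 0 0.1;0 -1 -0.5 0 0 0 0.1"}}

```text
time: 4.2
position: [0.4342, -0.2448, 0.1276]
tool_rot: [1.0, -0.001, 0.0, 0.0]
ft_force: [0.5, 0.1, -3.0]
grip_width: 0.0235
grip_force: 39.7
```

{"fn": "move_arm", "kwargs": {"moves": "0 -0.4 0 0 0 0 0.1;0 -0.7 0 0 0 0 0.1;0 -1 0 0 0 0 0.1"}}

```text
time: 4.5
position: [0.4333, -0.1429, 0.1274]
tool_rot: [1.0, -0.0, -0.001, -0.001]
ft_force: [0.9, -0.4, -2.8]
grip_width: 0.0238
grip_force: 39.8
```

{"fn": "move_arm", "kwargs": {"moves": "0.05 -0.4 0 0 0 0 0.1;0.1 -0.7 0 0 0 0 0.1;0.1 -0.95 0 0 0 0 0.1;0.1 -0.95 0.2 0 0 0 0.1;0.1 -0.95 0.46 0 0 0 0.1;0.1 -0.95 0.475 0 0 0 0.1;0.1 -0.95 0.475 0 0 0 0.1"}}

```text
time: 5.2
position: [0.4434, -0.0495, 0.0797]
tool_rot: [1.0, -0.0, -0.001, -0.0]
ft_force: [-0.2, -0.2, -2.9]
grip_width: 0.0237
grip_force: 39.7
```

{"fn": "move_arm", "kwargs": {"moves": "0.02 -0.14 0 0 0 0 0.1;0.05 -0.28 0 0 0 0 0.1;0.08 -0.42 0 0 0 0 0.1;0.1 -0.56 0 0 0 0 0.1;0.13 -0.7 0 0 0 0 0.1;0.16 -0.85 0 0 0 0 0.1;0.18 -1 0 0 0 0 0.1"}}

```text
time: 5.9
position: [0.4632, 0.0503, 0.0813]
tool_rot: [1.0, -0.0, 0.001, 0.0]
ft_force: [0.2, -0.9, -2.8]
grip_width: 0.0235
grip_force: 39.7
```

{"fn": "move_arm", "kwargs": {"moves": "0.03 -0.14 0 0 0 0 0.1;0.06 -0.28 0 0 0 0 0.1;0.09 -0.42 0 0 0 0 0.1;0.12 -0.56 0 0 0 0 0.1;0.14 -0.7 0 0 0 0 0.1;0.16 -0.85 0 0 0 0 0.1;0.18 -1 0 0 0 0 0.1"}}

```text
time: 6.6
position: [0.4804, 0.1509, 0.0805]
tool_rot: [1.0, -0.0, 0.0, 0.0]
ft_force: [-1.1, -0.5, -2.8]
grip_width: 0.0242
grip_force: 39.7
```

{"fn": "move_arm", "kwargs": {"moves": "0.02 -0.12 0 0 0 -0.02 0.1;0.04 -0.24 0 0 0 -0.045 0.1;0.06 -0.37 0 0 0 -0.065 0.1;0.08 -0.5 0 0 0 -0.089 0.1"}}

```text
time: 7.0
position: [0.4884, 0.2009, 0.0801]
tool_rot: [0.997, 0.071, -0.0, 0.0]
ft_force: [0.1, 0.8, -2.7]
grip_width: 0.024
grip_force: 39.8
```

{"fn": "move_arm", "kwargs": {"moves": "0 -0.14 0 0 0 0 0.1;0 -0.28 0 0 0 0 0.1;0 -0.42 0 0 0 0 0.1;0 -0.56 0 0 0 0 0.1;0 -0.7 0 0 0 0 0.1;0 -0.85 0 0 0 0 0.1;0 -0.95 0 0 0 0 0.1;0 -1 0 0 0 0 0.1;0 -1 0 0 0 0 0.1"}}

```text
time: 7.9
position: [0.4741, 0.2999, 0.08]
tool_rot: [0.998, 0.07, 0.0, -0.0]
ft_force: [0.4, -0.4, -3.4]
grip_width: 0.0237
grip_force: 39.8
```

Run:
```python
from h import *
cv2.imwrite("pics/p1.png",robot.camera("top")["image"][:,:,::-1])
```

```text
(no output)
```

View pics/p1.png

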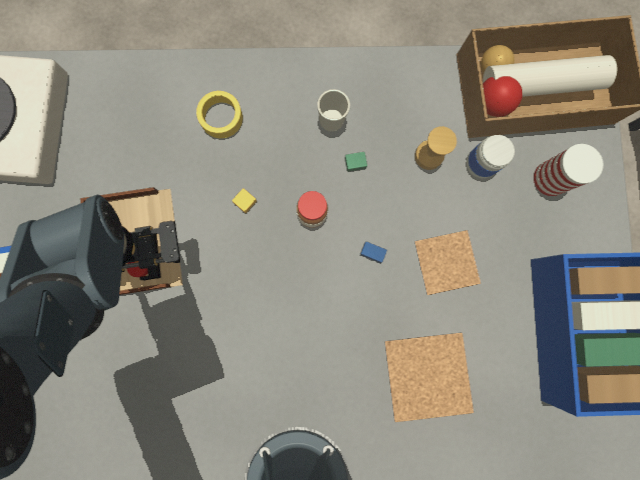

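Red disc is inside the tray at (137,271), and the rest is unchanged. Yellow is next.

{"fn": "move_arm", "kwargs": {"moves": "0 0.3 0 0 0 0 0.1;0 0.3 -0.4 0 0 0 0.1;0.1 0.5 -0.6 0 0 0 0.1;0.3 0.8 -0.6 0 0 0 0.1;0.4 1 -0.6 0 0 0 0.1"}}

```text
time: 8.45
position: [0.5305, 0.2038, 0.1415]
tool_rot: [0.998, 0.069, 0.002, 0.0]
ft_force: [-0.3, -0.3, -2.7]
grip_width: 0.0238
grip_force: 39.8
```

{"fn": "move_arm", "kwargs": {"moves": "0.2 0.4 0 0 0 0 0.1;0.4 0.8 0 0 0 0 0.1;0.46 1 0 0 0 0 0.1"}}

```text
time: 8.75
position: [0.5906, 0.109, 0.1404]
tool_rot: [0.998, 0.068, 0.002, 0.001]
ft_force: [0.8, -0.5, -2.7]
grip_width: 0.0238
grip_force: 39.8
```

{"fn": "move_arm", "kwargs": {"moves": "0 0.4 0 0 0 0 0.1;0 0.7 0 0 0 0 0.1;0 0.86 0 0 0 0 0.1;0 0.86 0 0 0 0 0.1;0 0.86 0.3 0 0 0 0.1;0 0.86 0.5 0 0 0 0.1;0 0.86 0.6 0 0 0 0.1;0 0.86 0.6 0 0 0 0.1"}}

```text
time: 9.55
position: [0.5977, 0.0292, 0.0786]
tool_rot: [0.998, 0.07, -0.002, -0.001]
ft_force: [-0.2, -1.1, -2.7]
grip_width: 0.0236
grip_force: 39.8
```

{"fn": "move_arm", "kwargs": {"moves": "0 -0.14 0 0 0 0 0.1;0 -0.28 0 0 0 0 0.1;0 -0.42 0 0 0 0 0.1;0 -0.56 0 0 0 0 0.1;0 -0.7 0 0 0 0 0.1;-0.02 -0.85 0 0 0 0 0.1;-0.04 -1 0 0 0 0 0.1"}}

```text
time: 10.25
position: [0.5809, 0.1278, 0.0801]
tool_rot: [0.998, 0.07, -0.0, -0.0]
ft_force: [-0.7, -0.1, -2.7]
grip_width: 0.0237
grip_force: 39.8
```

{"fn": "move_arm", "kwargs": {"moves": "0 -0.14 0 0 0 0 0.1;0 -0.28 0 0 0 0 0.1;0 -0.42 0 0 0 0 0.1;0 -0.56 0 0 0 0 0.1;0 -0.7 0 0 0 0 0.1;-0.02 -0.85 0 0 0 0 0.1;-0.04 -1 0 0 0 0 0.1"}}

```text
time: 10.95
position: [0.5636, 0.2256, 0.0802]
tool_rot: [0.998, 0.07, 0.0, 0.0]
ft_force: [1.2, -0.8, -2.6]
grip_width: 0.0238
grip_force: 39.8
```

{"fn": "move_arm", "kwargs": {"moves": "0 -0.14 0 0 0 0 0.1;0 -0.28 0 0 0 0 0.1;0 -0.42 0 0 0 0 0.1;0 -0.56 0 0 0 0 0.1;-0.02 -0.7 0 0 0 0 0.1;-0.02 -0.8 0 0 0 0 0.1;-0.02 -0.86 0 0 0 0 0.1;-0.02 -0.86 0 0 0 0 0.1"}}

```text
time: 11.75
position: [0.5494, 0.3106, 0.08]
tool_rot: [0.998, 0.07, 0.0, -0.0]
ft_force: [0.5, -0.6, -2.7]
grip_width: 0.0239
grip_force: 39.8
```

{"fn": "move_arm", "kwargs": {"moves": "0 0.3 0 0 0 0 0.1;0 0.3 -0.4 0 0 0 0.1;0 0.5 -0.8 0 0 0 0.1;0 0.8 -1 0 0 0 0.1;0 1 -1 0 0 0 0.1"}}

```text
time: 12.25
position: [0.5664, 0.2091, 0.1842]
tool_rot: [0.998, 0.069, 0.004, 0.0]
ft_force: [0.5, 0.8, -3.2]
grip_width: 0.0239
grip_force: 39.8
```

{"fn": "move_arm", "kwargs": {"moves": "0 0.3 -0.3 0 0 0 0.1;0 0.7 -0.4 0 0 0 0.1;0 1 -0.4 0 0 0 0.1"}}

```text
time: 12.55
position: [0.579, 0.1091, 0.2225]
tool_rot: [0.998, 0.069, 0.003, 0.001]
ft_force: [0.1, 0.2, -2.8]
grip_width: 0.0243
grip_force: 39.8
```

{"fn": "move_arm", "kwargs": {"moves": "0.1 0.4 0 0 0 0 0.1;0.2 0.8 0 0 0 0 0.1;0.2 1 0 0 0 0 0.1"}}

```text
time: 12.85
position: [0.613, 0.0111, 0.2204]
tool_rot: [0.998, 0.068, 0.001, 0.001]
ft_force: [-0.3, 0.2, -2.5]
grip_width: 0.0236
grip_force: 39.8
```

{"fn": "move_arm", "kwargs": {"moves": "0.1 0.4 0 0 0 0 0.1;0.2 0.8 0 0 0 0 0.1;0.24 1 0 0 0 0 0.1"}}

```text
time: 13.15
position: [0.6499, -0.0846, 0.2201]
tool_rot: [0.998, 0.068, 0.001, 0.001]
ft_force: [-0.3, 0.7, -3.4]
grip_width: 0.0236
grip_force: 39.8
```

{"fn": "move_arm", "kwargs": {"moves": "0 0.4 0 0 0 0.045 0.1;0 0.8 0 0 0 0.089 0.1;0 1 0 0 0 0.089 0.1;0 1 0 0 0 0.089 0.1;0 1 0 0 0 0.089 0.1"}}

```text
time: 13.65
position: [0.6619, -0.1786, 0.2196]
tool_rot: [1.0, -0.0, -0.001, -0.001]
ft_force: [-0.4, 0.6, -3.4]
grip_width: 0.0238
grip_force: 39.8
```

Run:
```python
from h import *
c=robot.camera("top");cv2.imwrite("pics/p2.png",c["image"][:,:,::-1])
print(robot.get_obs()["position"])
```

```text
[ 0.66199209 -0.17778756  0.21967261]
```

View pics/p2.png

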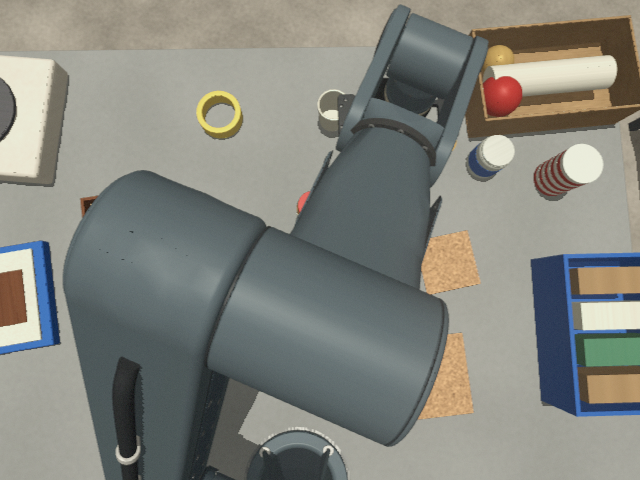

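The arm hides the lane in this frame. The tin, tape and mats look unmoved. I'll lower behind green and sweep.

{"fn": "move_arm", "kwargs": {"moves": "0.05 0.32 0 0 0 0 0.1;0.05 0.32 0 0 0 0 0.1;0.05 0.32 0.4 0 0 0 0.1;0.05 0.32 0.8 0 0 0 0.1;0.05 0.32 1 0 0 0 0.1;0.05 0.32 1 0 0 0 0.1"}}

```text
time: 14.3
position: [0.6646, -0.2077, 0.1158]
tool_rot: [1.0, 0.001, -0.005, -0.003]
ft_force: [-0.8, 0.3, -3.6]
grip_width: 0.024
grip_force: 39.8
```

Run:
```python
from h import *
w=robot.camera("wrist");cv2.imwrite("pics/w2.png",w["image"][:,:,::-1])
```

```text
(no output)
```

View pics/w2.png

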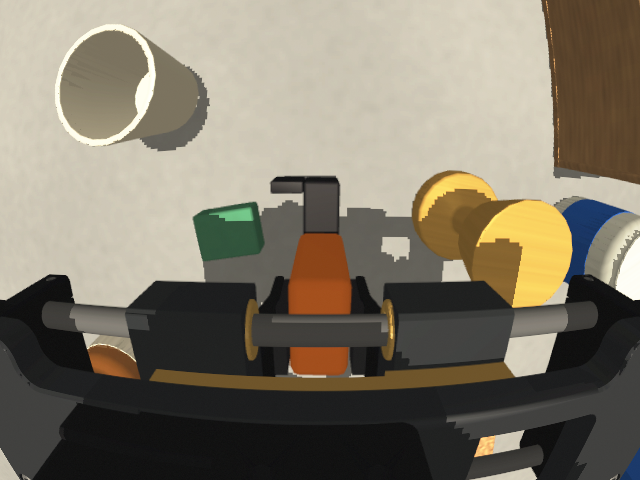

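Green (228,230) sits ahead of the cheek with room to spare. The trophy (520,240) is clear behind. I'll lower and sweep.

{"fn": "move_arm", "kwargs": {"moves": "0 0 0.2 0 0 0 0.1;0 0 0.4 0 0 0 0.1;0 0 0.4 0 0 0 0.1;0 0 0.4 0 0 0 0.1"}}

```text
time: 14.75
position: [0.6687, -0.211, 0.0818]
tool_rot: [1.0, 0.0, 0.001, 0.0]
ft_force: [-0.6, -1.0, -2.9]
grip_width: 0.0237
grip_force: 39.8
```

{"fn": "move_arm", "kwargs": {"moves": "0 -0.14 0 0 0 0 0.1;0 -0.28 0 0 0 0 0.1;0 -0.42 0 0 0 0 0.1;0 -0.56 0 0 0 0 0.1;0 -0.7 0 0 0 0 0.1;0 -0.85 0 0 0 0 0.1;0 -1 0 0 0 0 0.1"}}

```text
time: 15.45
position: [0.6677, -0.1098, 0.0801]
tool_rot: [1.0, 0.0, 0.0, -0.0]
ft_force: [0.4, -0.2, -2.5]
grip_width: 0.0238
grip_force: 39.8
```

{"fn": "move_arm", "kwargs": {"moves": "0 -0.14 0 0 0 0 0.1;0 -0.28 0 0 0 0 0.1;0 -0.42 0 0 0 0 0.1;0 -0.56 0 0 0 0 0.1;0 -0.7 0 0 0 0 0.1;0 -0.85 0 0 0 0 0.1;0 -1 0 0 0 0 0.1"}}

```text
time: 16.15
position: [0.6677, -0.01, 0.08]
tool_rot: [1.0, -0.0, -0.0, -0.0]
ft_force: [-0.3, -0.4, -2.2]
grip_width: 0.0237
grip_force: 39.8
```

{"fn": "move_arm", "kwargs": {"moves": "-0.03 -0.12 0 0 0 -0.02 0.1;-0.08 -0.25 0 0 0 -0.05 0.1;-0.14 -0.38 0 0 0 -0.08 0.1;-0.2 -0.51 0 0 0 -0.11 0.1;-0.26 -0.64 0 0 0 -0.14 0.1;-0.32 -0.77 0 0 0 -0.167 0.1;-0.37 -0.9 0 0 0 -0.167 0.1"}}

```text
time: 16.85
position: [0.63, 0.0798, 0.0801]
tool_rot: [0.991, 0.131, -0.0, -0.0]
ft_force: [-0.6, 0.3, -2.3]
grip_width: 0.0239
grip_force: 39.8
```

Run:
```python
from h import *
w=robot.camera("wrist")["image"][:,:,::-1]
t=robot.camera("top")["image"][:,:,::-1]
cv2.imwrite("pics/w3.png",np.hstack([cv2.resize(w,(400,300)),cv2.resize(t,(400,300))]))
```

```text
(no output)
```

View pics/w3.png

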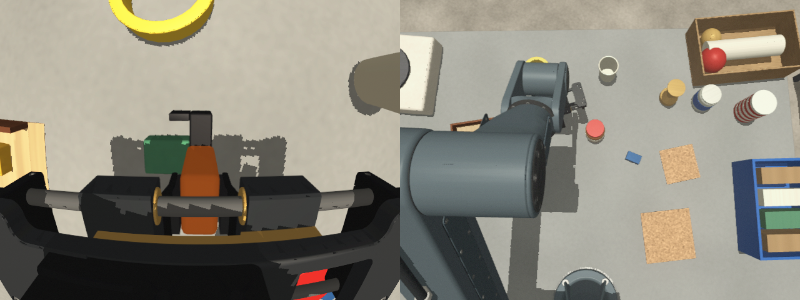

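Green (167,153 in the left half) rides on the blade inside the cheek, and the tape is clear. I'll push it on into the tray.

{"fn": "move_arm", "kwargs": {"moves": "-0.02 -0.14 0 0 0 0 0.1;-0.04 -0.28 0 0 0 0 0.1;-0.06 -0.42 0 0 0 0 0.1;-0.08 -0.56 0 0 0 0 0.1;-0.11 -0.7 0 0 0 0 0.1;-0.13 -0.85 0 0 0 0 0.1;-0.16 -1 0 0 0 0 0.1"}}

```text
time: 17.65
position: [0.5889, 0.1725, 0.0801]
tool_rot: [0.991, 0.131, 0.0, -0.0]
ft_force: [0.1, 0.9, -3.0]
grip_width: 0.0237
grip_force: 39.8
```

{"fn": "move_arm", "kwargs": {"moves": "-0.02 -0.12 0 0 0 0.02 0.1;-0.03 -0.24 0 0 0 0.04 0.1;-0.05 -0.36 0 0 0 0.06 0.1;-0.07 -0.46 0 0 0 0.078 0.1"}}

```text
time: 18.05
position: [0.572, 0.212, 0.0809]
tool_rot: [0.997, 0.071, 0.002, 0.004]
ft_force: [2.7, -6.0, -2.7]
grip_width: 0.0237
grip_force: 39.8
```

{"fn": "move_arm", "kwargs": {"moves": "0 -0.14 0 0 0 0 0.1;0 -0.28 0 0 0 0 0.1;-0.02 -0.42 0 0 0 0 0.1;-0.03 -0.56 0 0 0 0 0.1;-0.04 -0.7 0 0 0 0 0.1;-0.05 -0.85 0 0 0 0 0.1;-0.05 -0.97 0 0 0 0 0.1;-0.05 -0.97 0 0 0 0 0.1"}}

```text
time: 18.85
position: [0.5519, 0.3112, 0.08]
tool_rot: [0.997, 0.071, 0.0, -0.0]
ft_force: [1.0, -0.9, -2.6]
grip_width: 0.0238
grip_force: 39.8
```

{"fn": "move_arm", "kwargs": {"moves": "0 0.3 0 0 0 0 0.1;0 0.3 -0.4 0 0 0 0.1;0 0.5 -0.8 0 0 0 0.1;-0.1 0.8 -1 0 0 0 0.1;-0.2 1 -1 0 0 0 0.1"}}

```text
time: 19.35
position: [0.5494, 0.206, 0.184]
tool_rot: [0.998, 0.069, 0.004, -0.0]
ft_force: [-0.7, 0.0, -2.3]
grip_width: 0.0237
grip_force: 39.8
```

{"fn": "move_arm", "kwargs": {"moves": "-0.2 0.3 -0.3 0 0 0 0.1;-0.4 0.7 -0.4 0 0 0 0.1;-0.5 1 -0.4 0 0 0 0.1"}}

```text
time: 19.65
position: [0.5101, 0.0993, 0.2219]
tool_rot: [0.998, 0.07, 0.001, 0.001]
ft_force: [0.9, 1.2, -3.2]
grip_width: 0.024
grip_force: 39.8
```

{"fn": "move_arm", "kwargs": {"moves": "-0.2 0.4 0 0 0 0 0.1;-0.4 0.8 0 0 0 0 0.1;-0.5 1 0 0 0 0 0.1"}}

```text
time: 19.95
position: [0.4737, -0.0076, 0.2202]
tool_rot: [0.998, 0.068, -0.0, 0.001]
ft_force: [0.4, 0.7, -3.7]
grip_width: 0.0243
grip_force: 39.8
```

{"fn": "move_arm", "kwargs": {"moves": "-0.2 0.4 0 0 0 0 0.1;-0.4 0.8 0 0 0 0 0.1;-0.5 1 0 0 0 0 0.1"}}

```text
time: 20.25
position: [0.4386, -0.1138, 0.2204]
tool_rot: [0.998, 0.068, 0.0, 0.001]
ft_force: [1.3, 0.4, -3.0]
grip_width: 0.0233
grip_force: 39.8
```

{"fn": "move_arm", "kwargs": {"moves": "0 0.4 0 0 0 0.045 0.1;0 0.8 0 0 0 0.089 0.1;0 1 0 0 0 0.089 0.1;0 1 0 0 0 0.089 0.1;0 1 0 0 0 0.089 0.1;0 1 0 0 0 0.089 0.1"}}

```text
time: 20.85
position: [0.4526, -0.2081, 0.2198]
tool_rot: [1.0, 0.0, -0.001, -0.001]
ft_force: [-0.2, 0.1, -2.6]
grip_width: 0.0238
grip_force: 39.8
```

Run:
```python
from h import *
c=robot.camera("top");cv2.imwrite("pics/p3.png",c["image"][:,:,::-1])
print(robot.get_obs()["position"])
```

```text
[ 0.45281867 -0.20801914  0.21985925]
```

View pics/p3.png

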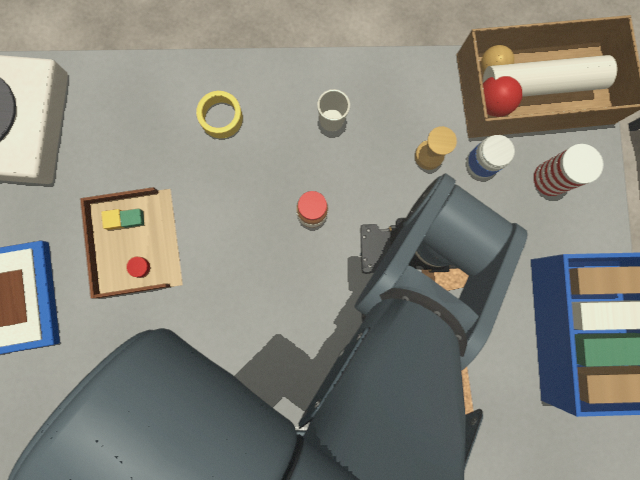

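The tray holds yellow (111,219), green (131,218) and red (137,267), and the bystanders are where they were. Blue is last.

{"fn": "move_arm", "kwargs": {"moves": "0.1 0.4 0 0 0 0 0.1;0.1 0.47 0 0 0 0 0.1;0.1 0.47 0.4 0 0 0 0.1;0.1 0.47 0.8 0 0 0 0.1;0.1 0.47 1 0 0 0 0.1;0.1 0.47 1 0 0 0 0.1"}}

```text
time: 21.5
position: [0.4615, -0.2539, 0.1173]
tool_rot: [1.0, 0.001, -0.003, -0.003]
ft_force: [-0.1, -0.1, -2.5]
grip_width: 0.0237
grip_force: 39.7
```

{"fn": "move_arm", "kwargs": {"moves": "0 0 0.2 0 0 0 0.1;0 0 0.4 0 0 0 0.1;0 0 0.4 0 0 0 0.1;0 0 0.4 0 0 0 0.1"}}

```text
time: 21.9
position: [0.4641, -0.2566, 0.0812]
tool_rot: [1.0, 0.0, 0.001, 0.0]
ft_force: [-0.7, 0.0, -1.8]
grip_width: 0.0238
grip_force: 39.7
```

{"fn": "move_arm", "kwargs": {"moves": "0 -0.14 0 0 0 0 0.1;0 -0.28 0 0 0 0 0.1;0 -0.42 0 0 0 0 0.1;0 -0.56 0 0 0 0 0.1;-0.02 -0.7 0 0 0 0 0.1;-0.04 -0.85 0 0 0 0 0.1;-0.05 -1 0 0 0 0 0.1"}}

```text
time: 22.6
position: [0.4581, -0.1551, 0.0801]
tool_rot: [1.0, -0.0, -0.0, -0.0]
ft_force: [0.6, 0.3, -1.5]
grip_width: 0.0238
grip_force: 39.7
```

{"fn": "move_arm", "kwargs": {"moves": "0 -0.14 0 0 0 0 0.1;0 -0.28 0 0 0 0 0.1;0 -0.42 0 0 0 0 0.1;0 -0.56 0 0 0 0 0.1;0 -0.7 0 0 0 0 0.1;0 -0.85 0 0 0 0 0.1;0 -1 0 0 0 0 0.1"}}

```text
time: 23.3
position: [0.4585, -0.0555, 0.08]
tool_rot: [1.0, -0.0, 0.0, -0.0]
ft_force: [-0.2, 0.6, -3.0]
grip_width: 0.0238
grip_force: 39.7
```

{"fn": "move_arm", "kwargs": {"moves": "0 -0.14 0 0 0 0 0.1;0 -0.28 0 0 0 0 0.1;0 -0.42 0 0 0 0 0.1;0 -0.56 0 0 0 0 0.1;0 -0.7 0 0 0 0 0.1;0 -0.85 0 0 0 0 0.1;0 -1 0 0 0 0 0.1"}}

```text
time: 24.0
position: [0.4585, 0.0445, 0.0801]
tool_rot: [1.0, -0.0, 0.0, 0.0]
ft_force: [1.0, 0.2, -2.8]
grip_width: 0.024
grip_force: 39.7
```

{"fn": "move_arm", "kwargs": {"moves": "0.02 -0.14 0 0 0 0 0.1;0.04 -0.28 0 0 0 0 0.1;0.06 -0.42 0 0 0 0 0.1;0.08 -0.56 0 0 0 0 0.1;0.1 -0.7 0 0 0 0 0.1;0.12 -0.85 0 0 0 0 0.1;0.15 -1 0 0 0 0 0.1"}}

```text
time: 24.7
position: [0.4731, 0.1445, 0.08]
tool_rot: [1.0, -0.0, -0.0, 0.0]
ft_force: [1.3, -0.5, -3.5]
grip_width: 0.0242
grip_force: 39.7
```

Run:
```python
from h import *
for n in("wrist","top","side"):
    im=robot.camera(n)["image"];hsv=cv2.cvtColor(im,cv2.COLOR_RGB2HSV)
    m=cv2.inRange(hsv,(100,120,40),(125,255,255));k,l,s,ce=cv2.connectedComponentsWithStats(m)
    print(n,[(tuple(ce[i].round()),s[i,4]) for i in range(1,k) if s[i,4]>40])
```

```text
wrist [((np.float64(258.0), np.float64(260.0)), np.int32(3280))]
top [((np.float64(40.0), np.float64(272.0)), np.int32(1335)), ((np.float64(580.0), np.float64(335.0)), np.int32(5297))]
side [((np.float64(222.0), np.float64(145.0)), np.int32(845)), ((np.float64(462.0), np.float64(333.0)), np.int32(513)), ((np.float64(336.0), np.float64(425.0)), np.int32(4392))]
```

{"fn": "move_arm", "kwargs": {"moves": "0.03 -0.12 0 0 0 -0.02 0.1;0.06 -0.24 0 0 0 -0.045 0.1;0.1 -0.37 0 0 0 -0.065 0.1;0.14 -0.5 0 0 0 -0.089 0.1;0.14 -0.56 0 0 0 -0.089 0.1"}}

```text
time: 25.35
position: [0.4889, 0.2009, 0.0802]
tool_rot: [0.997, 0.071, 0.001, -0.0]
ft_force: [0.2, -0.3, -2.3]
grip_width: 0.0236
grip_force: 39.8
```

{"fn": "move_arm", "kwargs": {"moves": "0 -0.12 0 0 0 0 0.1;0 -0.24 0 0 0 0 0.1;0 -0.36 0 0 0 0 0.1;0 -0.48 0 0 0 0 0.1;0 -0.6 0 0 0 0 0.1;0 -0.72 0 0 0 0 0.1;0 -0.84 0 0 0 0 0.1;0 -0.95 0 0 0 0 0.1;0 -1 0 0 0 0 0.1;0 -1 0 0 0 0 0.1"}}

```text
time: 26.35
position: [0.4736, 0.2992, 0.0801]
tool_rot: [0.998, 0.07, 0.0, -0.0]
ft_force: [0.8, 1.1, -3.1]
grip_width: 0.0239
grip_force: 39.8
```

{"fn": "move_arm", "kwargs": {"moves": "0 0.3 0 0 0 0 0.1;0 0.3 -0.4 0 0 0 0.1;0 0.5 -0.8 0 0 0 0.1;0 0.8 -1 0 0 0 0.1;0 1 -1 0 0 0 0.1"}}

```text
time: 26.85
position: [0.4901, 0.1981, 0.1835]
tool_rot: [0.998, 0.069, 0.004, -0.0]
ft_force: [0.5, 0.5, -3.1]
grip_width: 0.0238
grip_force: 39.8
```

{"fn": "move_arm", "kwargs": {"moves": "-0.1 0.4 0 0 0 0 0.1;-0.2 0.8 0 0 0 0 0.1;-0.2 1 0 0 0 0 0.1"}}

```text
time: 27.15
position: [0.4799, 0.0946, 0.18]
tool_rot: [0.998, 0.069, -0.001, 0.0]
ft_force: [-0.0, 1.1, -2.8]
grip_width: 0.0237
grip_force: 39.8
```

{"fn": "move_arm", "kwargs": {"moves": "-0.1 0.4 0 0 0 0 0.1;-0.2 0.8 0 0 0 0 0.1;-0.2 1 0 0 0 0 0.1"}}

```text
time: 27.45
position: [0.4745, -0.0072, 0.1801]
tool_rot: [0.998, 0.068, -0.001, 0.0]
ft_force: [0.3, 0.6, -3.3]
grip_width: 0.0235
grip_force: 39.8
```

{"fn": "move_arm", "kwargs": {"moves": "-0.1 0.4 0 0 0 0 0.1;-0.2 0.8 0 0 0 0 0.1;-0.2 1 0 0 0 0 0.1"}}

```text
time: 27.75
position: [0.4691, -0.1093, 0.1802]
tool_rot: [0.998, 0.068, -0.0, 0.0]
ft_force: [-0.3, -0.3, -2.9]
grip_width: 0.0237
grip_force: 39.8
```

{"fn": "move_arm", "kwargs": {"moves": "-0.1 0.4 0 0 0 0 0.1;-0.2 0.8 0 0 0 0 0.1;-0.2 1 0 0 0 0 0.1"}}

```text
time: 28.05
position: [0.4634, -0.2115, 0.1802]
tool_rot: [0.998, 0.068, 0.0, 0.001]
ft_force: [0.3, 0.7, -3.2]
grip_width: 0.0233
grip_force: 39.8
```

Run:
```python
from h import *
c=robot.camera("top");hsv=cv2.cvtColor(c["image"],cv2.COLOR_RGB2HSV)
O=np.array([.504,.350]);u=np.array([-.139,.990]);w=np.array([.990,.139])
for n,lo,hi in[("red",(0,150,100),(6,255,255)),("blue",(100,120,60),(125,255,255)),("yel",(20,120,120),(35,255,255)),("green",(45,80,50),(90,255,255))]:
    m=cv2.inRange(hsv[190:300,85:330],lo,hi);k,l,s,ce=cv2.connectedComponentsWithStats(m)
    for i in range(1,k):
        if s[i,4]>40:
            q=np.array([at(c,x+85,y+190,.025) for y,x in np.argwhere(l==i)])-O
            print(n,s[i,4],ce[i]+[85,190],"tray x",(q@u).min(),(q@u).max(),"y",(q@w).min(),(q@w).max())
print(robot.get_obs()["position"],robot.get_obs()["time"])
```

```text
red 331 [113.44410876 270.21752266] tray x 0.013115071385083239 0.05669398336014356 y -0.0775417227826249 -0.034351211832136685
blue 334 [135.78742515 260.42814371] tray x -0.04037680601017532 0.012378660911165715 y -0.05714576710587606 -0.027879487804402858
yel 326 [110.88650307 218.70858896] tray x 0.006566061374390143 0.04666942383350637 y 0.033330730440811446 0.07359762227354437
green 326 [131.26380368 217.96932515] tray x -0.038528321609581834 0.007316842964964841 y 0.03139879834895133 0.065828080636282
[ 0.46516236 -0.21402812  0.18045928] 28.1
```

All four pieces are fully inside. I'll refine the mat pose from the unobstructed picture p1.

Run:
```python
from h import *
c=robot.camera("top");im=cv2.imread("pics/p1.png");hsv=cv2.cvtColor(im,cv2.COLOR_BGR2HSV)
m=cv2.inRange(hsv[220:305,405:490],(5,60,80),(25,255,255));k,l,s,ce=cv2.connectedComponentsWithStats(m)
i=1+s[1:,4].argmax();q=np.array([at(c,x+405,y+220,.003) for y,x in np.argwhere(l==i)])*1000
print(q.mean(0),cv2.minAreaRect(q.astype(np.float32)))
```

```text
[ 446.34521594 -336.57753061] ((446.7550354003906, -336.6060791015625), (120.28260803222656, 120.47331237792969), 10.65945053100586)
```

{"fn": "move_arm", "kwargs": {"moves": "-0.2 0.4 0 0 0 -0.033 0.1;-0.36 0.8 0 0 0 -0.033 0.1;-0.36 1 0 0 0 -0.033 0.1;-0.36 1 0.3 0 0 -0.033 0.1;-0.36 1 0.6 0 0 -0.033 0.1;-0.36 1 0.6 0 0 -0.033 0.1;-0.36 1 0.6 0 0 -0.033 0.1"}}

```text
time: 28.85
position: [0.4421, -0.3105, 0.1198]
tool_rot: [0.995, 0.096, -0.001, -0.001]
ft_force: [0.5, 0.3, -2.0]
grip_width: 0.0239
grip_force: 39.9
```

{"fn": "move_arm", "kwargs": {"moves": "-0.01 0.26 0 0 0 0 0.1;-0.01 0.26 0.2 0 0 0 0.1;-0.01 0.26 0.35 0 0 0 0.1;-0.01 0.26 0.35 0 0 0 0.1;-0.01 0.26 0.35 0 0 0 0.1"}}

```text
time: 29.35
position: [0.447, -0.3377, 0.0864]
tool_rot: [0.995, 0.096, 0.001, 0.001]
ft_force: [0.1, 0.2, -1.9]
grip_width: 0.0238
grip_force: 39.9
```

```bash
python3 -c "
from rig import robot
robot.camera('top');o=robot.get_obs();print(o['position'],o['tool_rot'])"
```

```text
[ 0.44718683 -0.33798483  0.08662076] [9.95391267e-01 9.58871860e-02 8.45859070e-04 1.07573844e-03]
```

{"fn": "move_arm", "kwargs": {"moves": "0 0 0.04 0 0 0 0.1;0 0 0.07 0 0 0 0.1;0 0 0.085 0 0 0 0.1;0 0 0.09 0 0 0 0.1;0 0 0.09 0 0 0 0.1"}}

```text
time: 29.9
position: [0.4466, -0.3379, 0.0776]
tool_rot: [0.995, 0.096, 0.0, 0.0]
ft_force: [-0.5, 0.4, 7.5]
grip_width: 0.0233
grip_force: 39.9
```

{"fn": "move_arm", "kwargs": {"moves": "0 0 0 0 0 0 0.4;0 0 0 0 0 0 0.5;0 0 0 0 0 0 0.6;0 0 0 0 0 0 0.7;0 0 0 0 0 0 0.8;0 0 0 0 0 0 0.8;0 0 0 0 0 0 0.8;0 0 0 0 0 0 0.8;0 0 0 0 0 0 0.8;0 0 0 0 0 0 0.8;0 0 0 0 0 0 0.8"}}

```text
time: 31.0
position: [0.4463, -0.3376, 0.0761]
tool_rot: [0.995, 0.096, 0.0, 0.0]
ft_force: [0.1, 0.6, 1.0]
grip_width: 0.0695
grip_force: 0.0
```

{"fn": "move_arm", "kwargs": {"moves": "0 0 -0.2 0 0 0 0.8;0 0 -0.5 0 0 0 0.8;0 0 -0.8 0 0 0 0.8;0 0 -1 0 0 0 0.8;0 0 -1 0 0 0 0.8"}}

```text
time: 31.5
position: [0.4477, -0.3392, 0.179]
tool_rot: [0.995, 0.096, 0.002, 0.003]
ft_force: [0.0, -0.2, -0.9]
grip_width: 0.0696
grip_force: 0.0
```

{"fn": "move_arm", "kwargs": {"moves": "-0.3 0.3 -0.4 0 0 0 0.8;-0.6 0.6 -0.6 0 0 0 0.8;-0.6 1 -0.6 0 0 0 0.8;-0.6 1 -0.6 0 0 0 0.8"}}

```text
time: 31.9
position: [0.4063, -0.4536, 0.2364]
tool_rot: [0.996, 0.093, 0.001, 0.003]
ft_force: [0.2, 0.1, 0.9]
grip_width: 0.0696
grip_force: 0.0
```

{"fn": "move_arm", "kwargs": {"moves": "-0.3 0.3 0 0 0 0 0.8;-0.6 0.6 0 0 0 0 0.8;-0.6 1 0 0 0 0 0.8;-0.6 1 0 0 0 0 0.8;-0.6 1 0 0 0 0 0.8"}}

```text
time: 32.4
position: [0.366, -0.5561, 0.2338]
tool_rot: [0.995, 0.095, -0.0, -0.002]
ft_force: [-0.6, 0.1, -0.2]
grip_width: 0.0696
grip_force: 0.0
```

Run:
```python
from h import *
o=robot.get_obs();print(o["position"],o["time"],o["grip_width"])
c=robot.camera("top");im=c["image"];hsv=cv2.cvtColor(im,cv2.COLOR_RGB2HSV)
cv2.imwrite("pics/end.png",im[:,:,::-1])
x0,y0,x1,y1=405,215,500,305;h=hsv[y0:y1,x0:x1]
for n,lo,hi,z in[("handle top",(5,170,200),(16,255,255),.103),("head",(0,0,0),(179,255,75),.029)]:
    m=cv2.inRange(h,lo,hi);k,l,s,ce=cv2.connectedComponentsWithStats(m);i=1+s[1:,4].argmax()
    q=np.array([at(c,x+x0,y+y0,z) for y,x in np.argwhere(l==i)])*1000
    print(n,s[i,4],q.mean(0),cv2.minAreaRect(q.astype(np.float32)))
for n,u,v in[("jar cap",312,205),("beaker",333,104),("trophy",441,141),("tape",219,114),("tin",495,150)]:
    a=cv2.imread("pics/top0.png")[v-25:v+25,u-25:u+25];print(n,np.abs(a.astype(int)-im[v-25:v+25,u-25:u+25,::-1]).mean())
```

```text
[ 0.36602995 -0.55613492  0.2337641 ] 32.4 0.06956996654351037Traceback (most recent call last):
  File "<stdin>", line 7, in <module>
ValueError: attempt to get argmax of an empty sequence
```

Run:
```python
from h import *
for cam in("top","side"):
    c=robot.camera(cam);im=c["image"];hsv=cv2.cvtColor(im,cv2.COLOR_RGB2HSV)
    print(cam,"expect handle top at",px(c,[.4466,-.3379,.103]),"px",[im[int(v),int(u)] for u,v in [px(c,[.4466,-.3379,.103])]])
    m=cv2.inRange(hsv,(3,190,70),(16,255,255));k,l,s,ce=cv2.connectedComponentsWithStats(m)
    for i in range(1,k):
        if s[i,4]>40: print(s[i],ce[i].round(1))
a=cv2.imread("pics/top0.png").astype(int);e=cv2.imread("pics/end.png")
for n,u,v in[("jar cap",312,205),("beaker",333,104),("trophy",441,141),("tape",219,114),("tin",495,150)]:
    print(n,np.abs(a-e)[v-25:v+25,u-25:u+25].mean())
```

```text
top expect handle top at [462.11046773 258.68872712] px [array([232, 163,  98], dtype=uint8)]
side expect handle top at [350.13714169 302.30267033] px [array([8, 8, 9], dtype=uint8)]
[450   0  18  95 122] [458.6  47.4]
[508 287  32  43  74] [522.1 304.8]
jar cap 5.5372
beaker 5.563066666666667
trophy 5.5612
tape 5.516
tin 5.1636
```

Run:
```python
from h import *
c=robot.camera("top");im=cv2.imread("pics/end.png");hsv=cv2.cvtColor(im,cv2.COLOR_BGR2HSV)
x0,y0,x1,y1=412,228,482,297
h=hsv[y0:y1,x0:x1];m=cv2.inRange(h,(0,0,0),(179,255,95));k,l,s,ce=cv2.connectedComponentsWithStats(m)
print([(s[i].tolist(),ce[i].round(1)) for i in range(1,k) if s[i,4]>20])
for (X,Y,Z) in[(0,0,.103),(0,.03,.029),(0,-.03,.029),(0,.045,.029),(0,-.045,.029),(.024,.0465,.029),(.024,-.0465,.029),(.024,0,.003),(-.045,.03,.003),(.05,-.03,.003)]:
    t=np.radians(101);p=[.4466+X*np.cos(t)-Y*np.sin(t),-.3379+X*np.sin(t)+Y*np.cos(t),Z];u,v=px(c,p).round().astype(int);print((X,Y,Z),u,v,im[v,u,::-1])
```

```text
[([19, 11, 30, 48, 402], array([35.8, 34.7]))]
(0, 0, 0.103) 462 259 [231 160  95]
(0, 0.03, 0.029) 455 275 [80 75 68]
(0, -0.03, 0.029) 448 247 [83 77 71]
(0, 0.045, 0.029) 456 282 [80 76 70]
(0, -0.045, 0.029) 446 241 [85 79 73]
(0.024, 0.0465, 0.029) 446 285 [78 74 67]
(0.024, -0.0465, 0.029) 435 242 [85 81 75]
(0.024, 0, 0.003) 437 264 [203 163 118]
(-0.045, 0.03, 0.003) 471 271 [222 182 133]
(0.05, -0.03, 0.003) 422 253 [191 153 111]
```

The head, cheeks and handle all appear exactly where predicted, upright and centred on the mat. Handing in.

```bash
python3 -c "
from rig import robot
print(robot.hand_in())"
```

```text
the job is handed in; nothing more can be done
None
```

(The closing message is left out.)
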